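# Unload the cell-module charging cradle

### The job

The modules in the charging cradle are done. Unclip the hold-down bar by pulling it straight up off its two sprung ball catches and lay it aside, lift every module that is there straight up out of its pocket by its pull rib and set it down flat, rib up, on the floor of the outgoing tote, none on top of another. Then press the bar back onto the empty cradle until both ends are fully home under the catches, and leave the side cutters, the blue pry tool and the multimeter where they lie.

Things in the scene. Friction and masses are not known exactly. Their poses are not given: they have to be found in the camera images.
- cradle_center (a point): Grey cradle, fixed, 264 (x) x 176 (y) x 28 mm, with 2 x 2 open pockets 123 x 79 mm, 22 deep, centres at x +-64.5, y +-42.5 mm. This point: its middle, 14 mm above the bench; x along the pockets' length, y along the bar, z up. Aluminium ears at y +-88 to 134 mm bear guide cheeks (52 mm high) and catch posts (56 mm high); a socket sticks out 26 mm at the x + end.
- bar_home (a point): Where bar_center comes when the hold-down bar is fully home: middle of the cradle, 49.5 mm above the bench, same axes as the cradle (the bar may be turned half round). Two guide cheeks at each end leave the strip 2 mm play either way in x, with a flared lead-in 10 mm high above them; the catches centre it in y.
- bar_center (a point): Hold-down bar, 0.18 kg: aluminium strip 36 (x) x 204 (y) x 5 mm with round ends; upright on its middle a black grip web, 10 mm thick in x, 70 long in y, top 43 mm above the strip's underside. This point: its middle, 21.5 mm above the underside. It starts clipped home across the cradle's middle, over the inner ends of all four modules, so none can come out. Flat on the bench it stands web up.
- module_1_center (a point): Cell module 1 (None if absent), 0.3 kg: six grey cells in a black carrier 120 (x) x 76 (y) x 20.5 mm, below the pocket rims, 1.5 mm play all round. A black pull rib, 46 mm long in x, 10 thick in y, rises on its middle from 24 to 60 mm above the underside: the only grip. This point: its middle, 30 mm above the underside (36 above the bench in the pocket); z along the rib.
- module_2_center (a point): Cell module 2, like module 1, in another pocket (None if absent).
- module_3_center (a point): Cell module 3, like module 1, in another pocket (None if absent).
- module_4_center (a point): Cell module 4, like module 1, in another pocket (None if absent).
- tote_floor (a point): Outgoing tote: loose black open tray, 0.9 kg, 280 (x) x 196 (y) x 34 mm outside, 270 x 186 mm inside: room for four modules two by two, lengthwise along x. This point is the middle of its floor's upper face, 4 mm above the bench. x along its length, z up. Cradle and tote lie side by side, either one on the left.
- multimeter: Yellow multimeter, 130 x 66 x 39 mm, lying loose at the front edge on the right; origin at the middle of its underside. To be left alone.
- side_cutters: Red side cutters, 128 mm, lying loose behind the cradle and tote; to be left alone. The bench at x 0.38 to 0.60, y -0.28 to -0.40, on the right, is always free: a good place for the bar.
- spudger: Blue pry tool, 145 mm, lying loose on the green mat at the left; to be left alone.
- catch_left (a joint): Sprung brass nose of the catch on the cradle's +y ear, 0 out, 0.008 pushed in (m); 0 also when the bar is home or off. It holds the bar's end down: about 8 N a side straight up frees it over the first 7 mm, 15 mm up it is clear. Pressing the bar down takes about as much and snaps it in over the last 14 mm; a bar that stands 14 mm too high is not clipped.
- catch_right (a joint): The same catch on the cradle's -y ear.

How it is judged:
On the way, in this order (a step that is already met when the one before it is completed fails the run):
1. the hold-down bar is off its catches and away from the cradle's middle (distance between bar_center and bar_home above 0.08 m), for 0.2 s.
2. every module lies in the tote (x of module_1_center in the frame of tote_floor between -0.09 and 0.09 m and y of module_1_center in the frame of tote_floor between -0.062 and 0.062 m and z of module_1_center in the frame of tote_floor between 0.024 and 0.036 m and angle between each of module_1_center, module_2_center, module_3_center, module_4_center's own z axis and vertical below 0.1 rad and x of module_2_center in the frame of tote_floor between -0.09 and 0.09 m and y of module_2_center in the frame of tote_floor between -0.062 and 0.062 m and z of module_2_center in the frame of tote_floor between 0.024 and 0.036 m and x of module_3_center in the frame of tote_floor between -0.09 and 0.09 m and y of module_3_center in the frame of tote_floor between -0.062 and 0.062 m and z of module_3_center in the frame of tote_floor between 0.024 and 0.036 m and x of module_4_center in the frame of tote_floor between -0.09 and 0.09 m and y of module_4_center in the frame of tote_floor between -0.062 and 0.062 m and z of module_4_center in the frame of tote_floor between 0.024 and 0.036 m), for 0.3 s.
At the end, for the whole second after the job is handed in: Every module lies flat (within 6 deg), rib up, on the tote's floor, none stacked (height within 6 mm); the bar is clipped home across the cradle (within 4 mm in height, 5 mm sideways, 5 deg in yaw); all at rest and released (all of step 2 and z of bar_center in the frame of bar_home between -0.004 and 0.004 m and horizontal distance between bar_center and bar_home below 0.005 m and angle between the y axis of bar_center and the y axis of bar_home, either way round below 0.087 rad and angle between bar_center's own z axis and vertical below 0.06 rad and linear speed of each of bar, tote, module_1, module_2, module_3, module_4 below 0.02 m/s); the robot touches nothing.
It fails at once if the loose side cutters, pry tool or multimeter is moved more than 30 mm (distance of any of multimeter, side_cutters, spudger from where it was at the start of the episode above 0.03 m).
Of module_1, module_2, module_3, module_4 only 2 to 4 are there at a start; the rules pass over those that are not, and their reading is None.
At some moment in a run one of tote may be knocked a few centimetres aside while the robot is not near it.
Once in a run the grip may slacken for a moment while it holds something.
It also fails if it takes over 210 s, if anything falls off the work surface, if the arm or the gripper's body presses on something with over 40 N, if the wrist force passes 120 N, or if a joint passes its speed limit or range.

### The arm

A 6-joint arm with a two-finger parallel gripper is mounted at the origin on a cart in front of the work surface, level with it; the furniture and walls round the work are solid. World frame = base frame: x ahead of the robot, y to its left, z up, the work surface at z = 0. Lengths are in m, angles in rad, forces in N, time in s.
With the tool pointing down it reaches from about 0.4 to 0.825 m from the base axis. Payload 7 kg.
Tool frame: the origin (TCP) lies at the centre of the arm's flange, where the gripper is bolted on; the fingertips stand 173 mm ahead of it and the grasp point (between the pads) lies 155 mm ahead of it (arm.pinch_z is the z of the grasp point in the tool frame, in m); z points along the fingers, y is the line along which they close (so a half turn about z gives the same grasp; the last joint's range is limited). The gripper opens to 85 mm and grips with 20 to 120 N. Pads are 22 mm wide; open, the fingers measure 114 mm over their backs; the gripper's body (76 mm by 85 mm) begins 54 mm behind the grasp point. The pads swing forward as they close: fully open they stand 13 mm farther back than shut.
Start: joints at [-0.825, 0.359, 0.012, 0, -1.224, -0.288], TCP at [0.298, -0.605, 0.405] pointing down, gripper open.
Joint ranges: [-3.07, 3.07], [-1.43, 2.12], [-1.02, 1.25], [-3.03, 1.67], [-3.05, -0], [-3.03, 3.03]. Speed limits (rad/s): [2.39, 2.39, 3.01, 3.14, 3.14, 3.14].

### API

Orientations are given as a rotation vector (axis times angle).
In Python, from bench import arm gives the robot as it stands. The module is installed in compiled form; this text tells all that it offers.
- The arm moves only by the shell command python3 -m crank 'ROWS'. ROWS is JSON, one flat list of numbers, 5 for each row, row after row: the shift along the tool's x, y, z in mm, then the turn about the tool's z in degrees, then the gripper command: -1 is shut, 1 is fully open, values between are in proportion. A call has exactly 5 rows; each row shifts and turns the commanded pose from where the row before left it, along the tool's axes as they then stand; what a row does not reach is not made up. A row lasts 1/8 s, in which the tool goes at most 62.5 mm and 10.7 degrees, less where a joint would pass 70% of its speed; a pose out of reach is approached as far as the arm can. A call with a gripper value outside its range is refused whole. The fingers move at their own pace and stop on an object; the grip force is fixed at half the most. Time passes only in rows, so rows that do not move let the fingers close, or fill a call up. It gives the time, the measured TCP pose, the force, the opening and the grip force at its end, in the units of the state.
- arm.state(): the state, without advancing time (a new reading comes with each control period).
- arm.grab_frame(name): name is "scene" or "top"; returns (picture, depth): 384x512x3 uint8, red, green, blue; 384x512 float32, m along the optical axis (not along the pixel's ray), 0 where there is no reading.
- arm.camera_model(name): a dict with "vfov" (degrees; the focal length in pixels is half the picture's height over the tangent of half this angle, whatever the lens; pixels are square), "cx", "cy" (the principal point, pixels), "k1" (the pictures are not rectified: a ray, as slopes to the right and down, at radius r is drawn at 1 + k1 r^2 times it, then the intrinsics apply), "cam_to_world" (4x4, takes a point from camera to world coordinates). Camera axes: x right, y up, looking along -z (the intrinsics and any distortion apply to the point x, -y, -z); pixel columns grow to the right and rows downward; lengths in m; the calibration is good to about 2 mm. A picture is of the moment at which its call begins. camera_model takes no time and is no camera call.
- arm.hand_in(): hands the job in; it is judged then, once.
Trained networks look in the newest picture that a camera, given by its name, has taken for a name from the list of things; names that differ only in an ending like _2 or _b are one class to them, and where a whole thing is asked for, a point or a joint stands for the part that bears it (a point fixed in the world has none). Each returns a list of dicts, best first, with "score" (0 to 1); they miss things now and then, are a little off and sometimes report something else, mostly with a low value. They report only what shows in the picture. A call takes as long as a camera call.
- arm.trace(camera, target): "region" (384x512 bool, what is visible of it) and "uv" ([column, row] in pixels, amid what is visible of it).
The state is a dict: "time_s": time; "joint_pos": joint angles; "qvel": joint speeds; "joint_efforts": joint torques, N m; "eef_pos": TCP position; "orientation": TCP orientation; "ft_force": force on the tool from outside, world axes, zero at the start; "torque": the same for the moment, N m; "opening": finger opening in m; "gripper_force": force on a finger pad.
Only numpy, scipy, OpenCV 4.12 (cv2) and the standard library are available. Lean on these libraries where they do the work, as an engineer would, in place of code of your own. Each camera call takes 0.05 s, during which the arm holds its last target. There are 200 camera calls.

## Working session

There is one attempt and no reset: what is moved stays moved. The work goes in short steps, Python scripts to look and compute and a shell command to move; the robot and the scene stay as the last step left them, time stands still between calls to the robot, and variables do not carry over. Pictures are saved under pics/ and viewed, at most 14 in all, crops included, and the job is handed in when it is done.

```bash
mkdir -p pics
cat > h.py <<'E'
import numpy as np, cv2
from bench import arm
from scipy.spatial.transform import Rotation as R
def K(n):
    m=arm.camera_model(n); f=192/np.tan(np.radians(m["vfov"])/2)
    return m,np.array([[f,0,m["cx"]],[0,f,m["cy"]],[0,0,1.]]),np.array([m["k1"],0,0,0.])
def cloud(n,dep):
    m,k,d=K(n); v,u=np.mgrid[0:384,0:512]
    p=cv2.undistortPoints(np.stack([u,v],-1).reshape(-1,1,2).astype(float),k,d).reshape(384,512,2)
    P=np.stack([p[...,0]*dep,-p[...,1]*dep,-dep],-1); T=np.array(m["cam_to_world"])
    return P@T[:3,:3].T+T[:3,3]
def look(n,fn=None):
    im,dep=arm.grab_frame(n)
    if fn: cv2.imwrite("pics/"+fn,im[...,::-1])
    return im,dep,cloud(n,dep)
def st():
    s=arm.state(); r=R.from_rotvec(s["orientation"]).as_matrix()
    print(round(s["time_s"],2),np.round(s["eef_pos"],4),"xax",np.round(r[:,0],3),"zax",np.round(r[:,2],3),"open",round(s["opening"],4),"F",np.round(s["ft_force"],1),"g",round(float(np.max(s["gripper_force"])),1),"q",np.round(s["joint_pos"],2))
E
python3 - <<'E'
from h import *
st()
for n in("scene","top"):
    im,d,P=look(n,n+"0.png"); print(n,np.round(K(n)[0]["cam_to_world"],2).tolist())
    for t in("module_1_center","bar_center","tote_floor","cradle_center","multimeter","side_cutters","spudger"):
        for o in arm.trace(n,t)[:5]:
            r=o["region"]&(d>0); q=P[r]
            print(t,round(o["score"],2),np.round(o["uv"]),r.sum(),np.round(np.median(q,0),3),np.round(np.percentile(q,98,axis=0),3),np.round(np.percentile(q,2,axis=0),3))
E
```

```text
0.0 [ 0.2982 -0.6053  0.4038] xax [-0.897 -0.442  0.   ] zax [-0.001  0.001 -1.   ] open 0.0851 F [ 1.   0.7 -0.1] g 0.0 q [-0.82  0.36  0.01 -0.   -1.22 -0.29]
scene [[-0.86, 0.25, -0.43, -0.04], [-0.5, -0.44, 0.75, 0.99], [-0.0, 0.86, 0.51, 0.72], [0.0, 0.0, 0.0, 1.0]]
bar_center 0.73 [226. 242.] 2484 [0.478 0.217 0.022] [0.615 0.3   0.056] [0.347 0.056 0.001]
bar_center 0.64 [241. 229.] 578 [0.478 0.187 0.036] [0.501 0.261 0.072] [0.462 0.08  0.032]
tote_floor 0.76 [286. 190.] 3272 [ 0.494 -0.132  0.008] [ 0.635 -0.015  0.036] [ 0.351 -0.226  0.002]
cradle_center 0.65 [221. 239.] 2316 [0.484 0.221 0.022] [0.613 0.3   0.056] [0.347 0.059 0.003]
multimeter 0.71 [355. 176.] 361 [ 0.326 -0.311  0.027] [ 0.376 -0.297  0.037] [ 0.277 -0.358  0.005]
side_cutters 0.73 [194. 195.] 120 [0.753 0.054 0.011] [0.765 0.116 0.015] [0.71  0.01  0.004]
spudger 0.46 [161. 267.] 157 [0.602 0.382 0.01 ] [0.656 0.402 0.013] [0.538 0.36  0.003]
top [[-0.02, 0.98, -0.22, 0.17], [-1.0, -0.02, 0.01, 0.03], [-0.0, 0.22, 0.98, 1.77], [0.0, 0.0, 0.0, 1.0]]
bar_center 0.73 [169. 181.] 50 [0.612 0.375 0.008] [0.648 0.385 0.015] [0.578 0.362 0.   ]
tote_floor 0.55 [301. 206.] 3674 [ 0.512 -0.12   0.004] [ 0.636 -0.025  0.037] [ 0.371 -0.223 -0.006]
multimeter 0.73 [358. 251.] 442 [ 0.335 -0.331  0.027] [ 0.377 -0.3    0.039] [ 0.286 -0.371  0.009]
multimeter 0.26 [212. 206.] 1253 [0.528 0.21  0.016] [0.623 0.292 0.055] [ 0.351  0.053 -0.002]
side_cutters 0.73 [254. 145.] 173 [0.753 0.047 0.008] [0.769 0.11  0.019] [ 0.713  0.002 -0.002]
```

Run:
```python
import cv2
a=cv2.imread("pics/scene0.png");b=cv2.imread("pics/top0.png")
import numpy as np
A=cv2.resize(a[130:320,130:400],(800,563),interpolation=3);cv2.imwrite("pics/sc.png",A)
B=cv2.resize(b[120:280,140:390],(800,512),interpolation=3);cv2.imwrite("pics/tc.png",B)
```

```text
(no output)
```

View pics/sc.png

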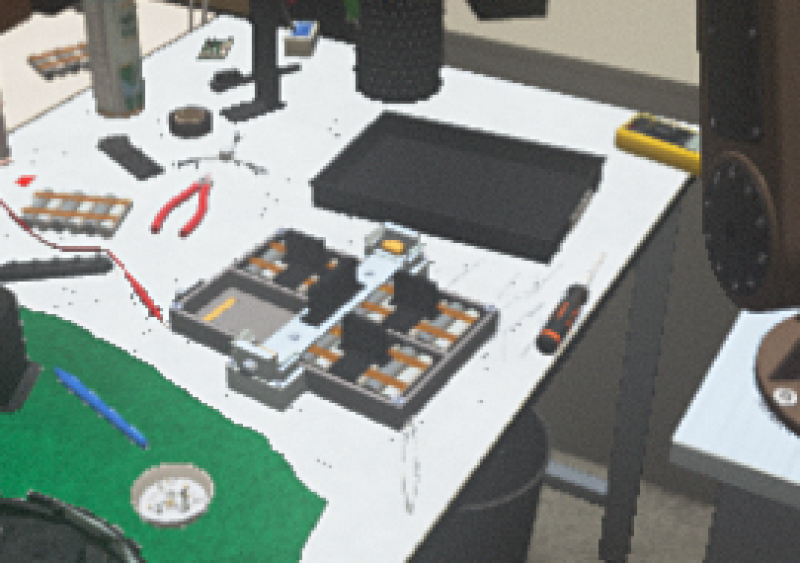

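View pics/tc.png

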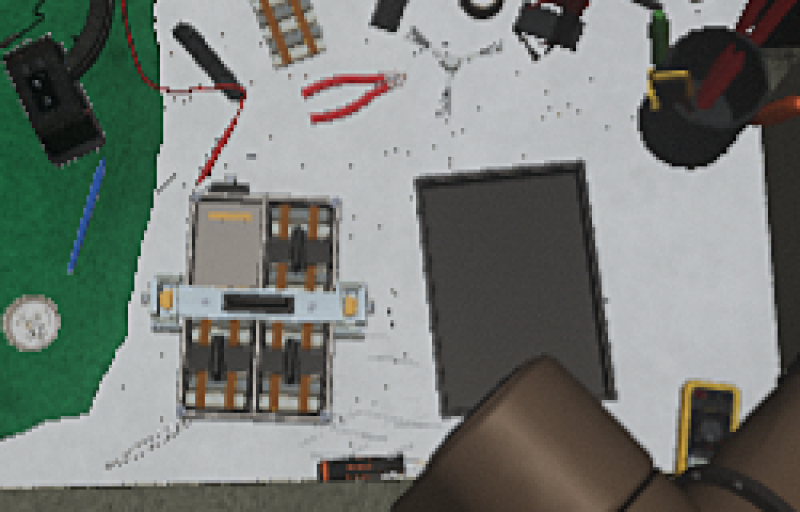

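The pictures show three modules: front-left, front-right and back-right, with the back-left pocket empty. The bar is across the middle of the cradle. The tote is on the right and slightly rotated. Next I'll measure the ribs, web and tote.

```bash
cat >> h.py <<'E'
def blobs(P,lo,hi,box,mn=8):
    x0,x1,y0,y1=box
    m=((P[...,2]>lo)&(P[...,2]<hi)&(P[...,0]>x0)&(P[...,0]<x1)&(P[...,1]>y0)&(P[...,1]<y1)).astype(np.uint8)
    n,l=cv2.connectedComponents(m)
    for i in range(1,n):
        q=P[l==i]
        if len(q)<mn: continue
        c,s,a=cv2.minAreaRect((q[:,:2]*1000).astype(np.float32))
        if s[0]<s[1]: s=s[::-1]; a+=90
        print("  rect mm",np.round(c,1),np.round(s,1),"ang",round((a+90)%180-90,1),"n",len(q),"z",np.round(np.percentile(q[:,2],[10,50,90])*1000,1))
def tote(n,d,P):
    for o in arm.trace(n,"tote_floor")[:1]:
        q=P[o["region"]&(d>0)]
        q=q[(q[:,2]<.045)&(q[:,2]>-.01)]
        for nm,k in(("all",q),("rim",q[(q[:,2]>.026)])):
            c,s,a=cv2.minAreaRect((k[:,:2]*1000).astype(np.float32))
            if s[0]<s[1]: s=s[::-1]; a+=90
            print(" tote",nm,round(o["score"],2),len(k),np.round(c,1),np.round(s,1),round((a+90)%180-90,1))
E
python3 - <<'E'
from h import *
for n in("top","scene"):
    im,d,P=look(n); print(n)
    blobs(P,.06,.08,(.3,.7,0,.35))
    print(" rims");blobs(P,.02,.034,(.3,.7,0,.35),60)
    tote(n,d,P)
E
```

```text
top
  rect mm [544.  127.7] [46.3  7.7] ang -0.7 n 33 z [61.8 64.2 67.9]
  rect mm [482.5 173.9] [69.7 10.3] ang 84.9 n 57 z [62.1 67.8 72.4]
  rect mm [421.1 219.5] [43.8  7.9] ang -1.0 n 29 z [61.9 63.8 69.4]
  rect mm [414.7 134.8] [44.  10.8] ang -0.6 n 36 z [61.  65.2 68.7]
 rims
  rect mm [488.3 170.2] [278.2 237.5] ang -2.5 n 2040 z [21.9 27.  32.1]
 tote all 0.69 3687 [ 500.1 -124.5] [296.9 208.7] 4.0
 tote rim 0.69 442 [ 495.8 -122.5] [290.2 202.5] 4.5
scene
  rect mm [541.5 129.4] [43.4 11.5] ang -5.1 n 49 z [61.8 65.6 68.2]
  rect mm [481.4 176.2] [71.  11.5] ang 86.2 n 102 z [61.8 69.7 72.3]
  rect mm [413.5 137.1] [46.  13.9] ang 0.0 n 61 z [61.5 64.6 67.5]
  rect mm [420.1 222.6] [45.1 11.9] ang -3.3 n 63 z [61.5 64.9 67.4]
 rims
  rect mm [567.5 169.9] [186.5 110.5] ang 78.9 n 623 z [22.1 28.1 31.4]
  rect mm [431.9 182.1] [254.6 167.1] ang 86.6 n 1763 z [23.2 27.9 32.4]
 tote all 0.57 3291 [ 511.6 -153.4] [319.9 273.7] 3.6
 tote rim 0.57 697 [ 494.1 -122.8] [288.7 209.9] 4.3
```

```bash
cat >> h.py <<'E'
def plan(x,y,z,yaw,rows=None,step=60,p0=None):
    """distance to go, mm/deg: grasp-point target (m), yaw=world angle of tool y (deg, mod 180)"""
    s=arm.state(); r=R.from_rotvec(s["orientation"]).as_matrix(); p=np.array(s["eef_pos"])+r[:,2]*arm.pinch_z
    yw=np.degrees(np.arctan2(r[1,1],r[0,1])); t=-((yaw-yw+90)%180-90)
    D=(np.array([x,y,z])-p)*1000; L=np.linalg.norm(D)
    n=rows or max(int(np.ceil(L/step)),int(np.ceil(abs(t)/10)),1)
    print("grasp pt",np.round(p*1000,1),"yaw",round(yw,1),"to go world",np.round(D,1),"turn",round(t,1),"zax",np.round(r[:,2],3))
    out=[];c=np.eye(3)
    for i in range(n):
        v=np.round((r@c).T@D/n,0 if n>1 else 1); out.append([*v.tolist(),round(t/n,1)])
        c=c@R.from_euler("z",round(t/n,1),degrees=True).as_matrix()
    print(*out,sep="\n")
E
python3 -c "
from h import *
plan(.482,.175,.16,-4+180)"
```

```text
grasp pt [ 298.3 -605.5  250. ] yaw 116.2 to go world [183.7 780.5 -90. ] turn -59.8 zax [ 0.  0. -1.]
[-36.0, 44.0, 6.0, np.float64(-4.3)]
[-40.0, 41.0, 6.0, np.float64(-4.3)]
[-43.0, 38.0, 6.0, np.float64(-4.3)]
[-45.0, 35.0, 6.0, np.float64(-4.3)]
[-48.0, 31.0, 6.0, np.float64(-4.3)]
[-50.0, 28.0, 6.0, np.float64(-4.3)]
[-52.0, 24.0, 6.0, np.float64(-4.3)]
[-54.0, 20.0, 6.0, np.float64(-4.3)]
[-55.0, 16.0, 6.0, np.float64(-4.3)]
[-56.0, 12.0, 6.0, np.float64(-4.3)]
[-57.0, 8.0, 6.0, np.float64(-4.3)]
[-57.0, 3.0, 6.0, np.float64(-4.3)]
[-57.0, -1.0, 6.0, np.float64(-4.3)]
[-57.0, -5.0, 6.0, np.float64(-4.3)]
```

```bash
python3 -m crank '[-36,44,6,-4.3,0,-40,41,6,-4.3,0,-43,38,6,-4.3,0,-45,35,6,-4.3,0,-48,31,6,-4.3,0]' && python3 -m crank '[-50,28,6,-4.3,0,-52,24,6,-4.3,0,-54,20,6,-4.3,0,-55,16,6,-4.3,0,-56,12,6,-4.3,0]' && python3 -m crank '[-57,8,6,-4.3,0,-57,3,6,-4.3,0,-57,-1,6,-4.3,0,-57,-5,6,-4.3,0,0,0,0,0,0]'
python3 - <<'E'
from h import *
st()
for n in("scene",):
    im,d,P=look(n,n+"1.png"); blobs(P,.06,.08,(.3,.7,0,.35))
n="top";im,d,P=look(n);blobs(P,.06,.08,(.3,.7,0,.35)); tote(n,d,P)
plan(.482,.175,.057,176)
E
```

```text
time_s: 1.62
eef_pos: [0.3648, -0.326, 0.3748]
orientation: [-1.274, 2.871, -0.001]
ft_force: [1.2, 0.4, 0.5]
opening: 0.0427
gripper_force: 0.0
time_s: 2.25
eef_pos: [0.43, -0.0466, 0.3451]
orientation: [-1.787, 2.582, -0.001]
ft_force: [1.5, -0.4, 0.0]
opening: 0.0426
gripper_force: 0.0
time_s: 2.88
eef_pos: [0.4824, 0.1778, 0.3201]
orientation: [2.156, -2.285, 0.0]
ft_force: [-0.5, -0.6, -0.3]
opening: 0.0426
gripper_force: 0.0
2.88 [0.4824 0.1778 0.3201] xax [-0.058 -0.998  0.   ] zax [ 0. -0. -1.] open 0.0426 F [-0.5 -0.6 -0.3] g 0.0 q [ 0.74  0.17 -0.46  0.   -0.94 -0.79]
  rect mm [542.3 127.9] [44.4 15. ] ang -5.0 n 51 z [61.2 64.8 68.4]
  rect mm [480.8 174.6] [70.6 11.2] ang 86.5 n 99 z [62.1 69.8 72.8]
  rect mm [413.9 137.8] [46.3 12.1] ang -4.3 n 56 z [61.4 65.  67.2]
  rect mm [419.8 221.7] [45.5 11.9] ang -5.0 n 62 z [62.  65.1 67.6]
  rect mm [537.8 127.6] [33.1  7.7] ang -1.0 n 24 z [62.3 65.4 69.3]
  rect mm [480.1 155.5] [32.9  9.4] ang -87.9 n 28 z [64.5 68.5 74.3]
  rect mm [420.2 219. ] [44.8  8.1] ang 0.7 n 30 z [62.1 65.  70.2]
  rect mm [414.9 136.2] [43.6  7.9] ang -0.3 n 35 z [62.  64.9 71.1]
 tote all 0.63 4151 [ 499.6 -125.3] [295.7 212.6] 3.3
 tote rim 0.63 548 [ 495.1 -122.7] [290.2 202.1] 4.6
grasp pt [481.3 174.1 165.9] yaw 176.4 to go world [   0.7    0.9 -108.9] turn 0.4 zax [-0.001 -0.    -1.   ]
[-0.0, -0.0, 54.0, np.float64(0.2)]
[-0.0, -0.0, 54.0, np.float64(0.2)]
```

```bash
python3 -m crank '[0,0,45,0.2,0,0,0,35,0.2,0,0,0,20,0,0,0,0,9,0,0,0,0,0,0,0]' && python3 -m crank '[0,0,0,0,-1,0,0,0,0,-1,0,0,0,0,-1,0,0,0,0,-1,0,0,0,0,-1]'
```

```text
time_s: 3.65
eef_pos: [0.4817, 0.1738, 0.2119]
orientation: [2.142, -2.298, 0.0]
ft_force: [0.7, -0.2, 0.4]
opening: 0.0425
gripper_force: 0.0
time_s: 4.28
eef_pos: [0.482, 0.1747, 0.2127]
orientation: [-2.143, 2.295, -0.001]
ft_force: [-1.7, -1.1, 6.1]
opening: 0.0093
gripper_force: 59.0
```

```bash
python3 -c "
from h import *
st(); plan(.482,.175,.16,176)"
```

```text
4.28 [0.482  0.1747 0.2127] xax [-0.069 -0.998 -0.001] zax [ 0.001  0.001 -1.   ] open 0.0093 F [-1.7 -1.1  6.1] g 59.0 q [ 0.73  0.31 -0.58  0.   -0.68 -0.8 ]
grasp pt [482.2 174.8  58. ] yaw 176.1 to go world [ -0.2   0.2 102. ] turn 0.1 zax [ 0.001  0.001 -1.   ]
[-0.0, 0.0, -51.0, np.float64(0.0)]
[-0.0, 0.0, -51.0, np.float64(0.0)]
```

```bash
python3 -m crank '[0,0,-4,0,-1,0,0,-6,0,-1,0,0,-8,0,-1,0,0,-12,0,-1,0,0,-20,0,-1]' && python3 -m crank '[0,0,-30,0,-1,0,0,-30,0,-1,0,0,-10,0,-1,0,0,0,0,-1,0,0,0,0,-1]'
python3 - <<'E'
from h import *
st()
for n in("scene","top"):
    im,d,P=look(n,n+"2.png"); blobs(P,.05,.08,(.3,.7,0,.35))
plan(.495,-.34,.17,86.+0)
plan(.495,-.34,.17,90)
im=cv2.imread("pics/scene2.png");cv2.imwrite("pics/s2c.png",cv2.resize(im[130:320,130:400],(800,563)))
E
```

```text
time_s: 4.9
eef_pos: [0.4816, 0.1744, 0.2628]
orientation: [2.143, -2.297, 0.0]
ft_force: [0.1, -1.1, -2.2]
opening: 0.0089
gripper_force: 61.2
time_s: 5.52
eef_pos: [0.4813, 0.1742, 0.3307]
orientation: [2.142, -2.296, -0.001]
ft_force: [-0.2, -0.8, -2.4]
opening: 0.0096
gripper_force: 39.1
5.53 [0.4813 0.1742 0.3307] xax [-0.069 -0.998  0.001] zax [-0.001 -0.001 -1.   ] open 0.0096 F [-0.2 -0.8 -2.4] g 39.1 q [ 0.73  0.15 -0.45 -0.   -0.97 -0.8 ]
  rect mm [467.7  58.6] [50.  17.5] ang -18.9 n 50 z [51.1 55.  57.3]
  rect mm [534.4 129.3] [30.2 13.4] ang -10.8 n 53 z [51.2 58.8 66.8]
  rect mm [413.2 137.5] [43.8 12.9] ang -8.8 n 103 z [52.  60.9 67.4]
  rect mm [420.4 222.8] [45.5 12.1] ang -5.2 n 110 z [52.2 61.3 66.6]
  rect mm [494.9 291.1] [52.1 22.2] ang -25.2 n 66 z [51.7 55.  57.6]
  rect mm [461.2 282.5] [22.   3.7] ang 85.1 n 8 z [50.3 51.4 53.6]
  rect mm [544.7 126.4] [45.7 10.8] ang -0.7 n 39 z [57.5 63.5 68.5]
  rect mm [474.6  57.7] [33.8 11.1] ang -1.1 n 26 z [53.2 56.3 59.6]
  rect mm [420.6 218.3] [42.7  9.5] ang -1.5 n 38 z [58.7 65.7 69.7]
  rect mm [415. 136.] 
[... 221 characters left out ...]
(-10.0)]
[55.0, 14.0, 1.0, np.float64(-10.0)]
[52.0, 24.0, 1.0, np.float64(-10.0)]
[47.0, 32.0, 1.0, np.float64(-10.0)]
[41.0, 40.0, 1.0, np.float64(-10.0)]
[33.0, 47.0, 1.0, np.float64(-10.0)]
[25.0, 52.0, 1.0, np.float64(-10.0)]
[15.0, 55.0, 1.0, np.float64(-10.0)]
grasp pt [481.2 174.1 175.9] yaw 176.0 to go world [  13.8 -514.1   -5.9] turn 86.0 zax [-0.002 -0.001 -1.   ]
[57.0, -5.0, 1.0, np.float64(9.6)]
[55.0, -15.0, 1.0, np.float64(9.6)]
[52.0, -24.0, 1.0, np.float64(9.6)]
[47.0, -32.0, 1.0, np.float64(9.6)]
[41.0, -40.0, 1.0, np.float64(9.6)]
[34.0, -46.0, 1.0, np.float64(9.6)]
[26.0, -51.0, 1.0, np.float64(9.6)]
[17.0, -55.0, 1.0, np.float64(9.6)]
[8.0, -57.0, 1.0, np.float64(9.6)]
```

View pics/s2c.png

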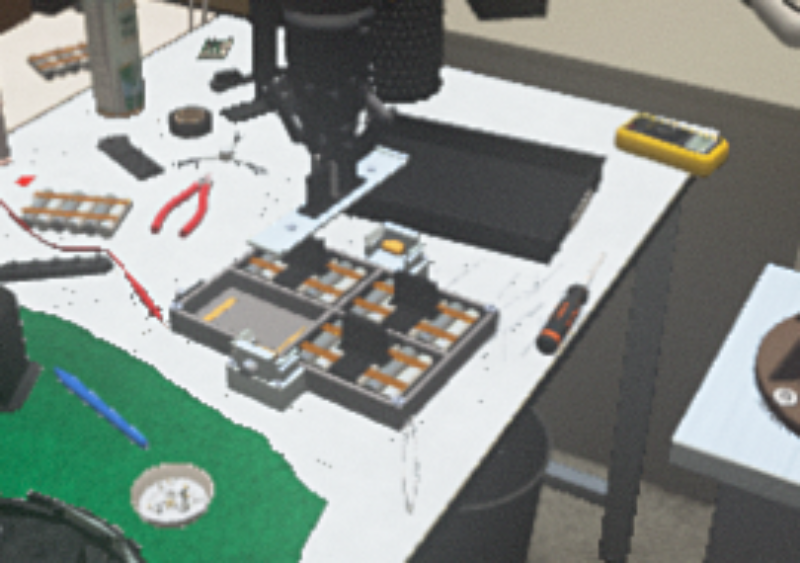

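```bash
python3 -m crank '[57,-5,1,9.6,-1,55,-15,1,9.6,-1,52,-24,1,9.6,-1,47,-32,1,9.6,-1,41,-40,1,9.6,-1]' && python3 -m crank '[34,-46,1,9.6,-1,26,-51,1,9.6,-1,17,-55,1,9.6,-1,8,-57,1,9.6,-1,0,0,0,0,-1]'
python3 - <<'E'
from h import *
st()
im,d,P=look("scene","scene3.png")
im,d,P=look("top")
plan(.495,-.34,.034,90)
E
```

```text
time_s: 6.25
eef_pos: [0.4891, -0.1128, 0.3261]
orientation: [1.016, -2.972, -0.0]
ft_force: [0.5, 0.7, -1.4]
opening: 0.009
gripper_force: 63.6
time_s: 6.88
eef_pos: [0.4946, -0.344, 0.3207]
orientation: [-0.021, -3.139, -0.001]
ft_force: [-0.0, 0.6, -2.5]
opening: 0.009
gripper_force: 63.5
6.88 [ 0.4946 -0.344   0.3207] xax [-1.     0.013  0.003] zax [-0.003  0.    -1.   ] open 0.009 F [-0.   0.6 -2.5] g 63.5 q [-0.28  0.31 -0.27  0.   -1.   -1.3 ]
grasp pt [ 494.4 -341.1  166.5] yaw 89.6 to go world [   0.6    1.1 -132.5] turn -0.4 zax [-0.002  0.001 -1.   ]
[-0.0, 0.0, 44.0, np.float64(-0.1)]
[-0.0, 0.0, 44.0, np.float64(-0.1)]
[-0.0, 0.0, 44.0, np.float64(-0.1)]
```

```bash
python3 -m crank '[0,0,45,0,-1,0,0,40,0,-1,0,0,30,0,-1,0,0,14,0,-1,0,0,6,0,-1]' && python3 -m crank '[0,0,1,0,-1,0,0,0,0,-1,0,0,0,0,-0.5,0,0,0,0,0,0,0,0,0,0]' && python3 -m crank '[0,0,-40,0,0,0,0,-50,0,0,0,0,-40,0,0,0,0,0,0,0,0,0,0,0,0]'
python3 - <<'E'
from h import *
st()
for n in("scene","top"):
    im,d,P=look(n,n+"4.png"); blobs(P,.025,.055,(.38,.61,-.42,-.26),10)
    tote(n,d,P)
plan(.543,.128,.15,86)
im=cv2.imread("pics/scene4.png");cv2.imwrite("pics/s4c.png",cv2.resize(im[90:280,180:450],(800,563)))
E
```

```text
time_s: 7.6
eef_pos: [0.4956, -0.3399, 0.1874]
orientation: [-0.008, -3.141, -0.0]
ft_force: [0.0, -0.1, -1.3]
opening: 0.0087
gripper_force: 63.6
time_s: 8.22
eef_pos: [0.4954, -0.3406, 0.1871]
orientation: [0.01, 3.141, -0.0]
ft_force: [0.3, 0.3, 0.0]
opening: 0.0425
gripper_force: 0.0
time_s: 8.85
eef_pos: [0.4949, -0.3404, 0.3164]
orientation: [0.011, 3.142, 0.001]
ft_force: [-0.6, 0.5, -0.3]
opening: 0.0428
gripper_force: 0.0
8.85 [ 0.4949 -0.3404  0.3164] xax [-1.     0.007 -0.   ] zax [ 0.  0. -1.] open 0.0428 F [-0.6  0.5 -0.3] g 0.0 q [-0.28  0.31 -0.28 -0.   -0.99 -1.3 ]
  rect mm [ 492.8 -339.4] [70.5 17.8] ang 1.7 n 100 z [27.3 36.  44. ]
 tote all 0.36 495 [544.3 129.2] [124.8  77.4] -4.5
 tote rim 0.36 392 [544.5 129.3] [123.5  76.5] -2.2
  rect mm [ 485.8 -338.9] [48.9 10.7] ang -1.6 n 42 z [27.9 41.7 48. ]
 tote all 0.95 1645 [498.4 -75.5] [299.9 132. ] -0.6
 tote rim 0.95 222 [508.1 -37.8] [301.7 122. ] -16.9
grasp pt [ 494.7 -340.3  160.8] yaw 89.6 to go world [ 48.3 468.3 -10.8] turn 3.6 zax [-0.002  0.001 -1.   ]
[-6.0, 59.0, 1.0, np.float64(0.5)]
[-5.0, 59.0, 1.0, np.float64(0.5)]
[-5.0, 59.0, 1.0, np.float64(0.5)]
[-4.0, 59.0, 1.0, np.float64(0.5)]
[-4.0, 59.0, 1.0, np.float64(0.5)]
[-3.0, 59.0, 1.0, np.float64(0.5)]
[-3.0, 59.0, 1.0, np.float64(0.5)]
[-2.0, 59.0, 1.0, np.float64(0.5)]
```

View pics/s4c.png

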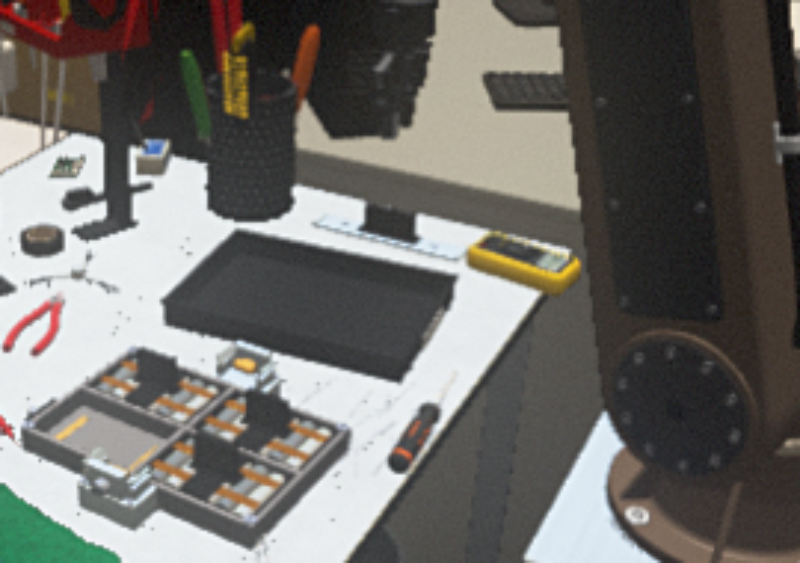

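```bash
python3 -m crank '[-6,59,1,0.5,0,-5,59,1,0.5,0,-5,59,1,0.5,0,-4,59,1,0.5,0,-4,59,1,0.5,0]' && python3 -m crank '[-3,59,1,0.5,0,-3,59,1,0.5,0,-2,59,1,0.5,0,0,0,0,0,0,0,0,0,0,0]'
python3 - <<'E'
from h import *
for n in("scene","top"):
    im,d,P=look(n,n+"5.png"); blobs(P,.06,.08,(.3,.7,0,.35)); 
    tote(n,d,P)
plan(.543,.128,.053,86)
E
```

```text
time_s: 9.68
eef_pos: [0.5262, -0.0443, 0.3111]
orientation: [-0.079, -3.14, 0.001]
ft_force: [1.4, -0.6, -0.6]
opening: 0.0427
gripper_force: 0.0
time_s: 10.3
eef_pos: [0.5444, 0.1302, 0.3078]
orientation: [-0.118, -3.138, 0.002]
ft_force: [0.3, -0.4, 0.7]
opening: 0.0425
gripper_force: 0.0
  rect mm [543.9 130.2] [45.2 13. ] ang 3.6 n 48 z [62.3 65.4 67.7]
  rect mm [413.1 137.7] [44.3 13. ] ang -4.1 n 57 z [61.4 65.1 67. ]
  rect mm [420.  222.3] [43.6 12.6] ang -6.5 n 61 z [61.9 65.3 67.3]
 tote all 0.91 3278 [ 504.8 -153.7] [306.1 273.7] 4.1
 tote rim 0.91 691 [ 494.3 -122.4] [288.5 211.2] 4.5
  rect mm [536.8 127.7] [30.7  8. ] ang -0.8 n 25 z [61.  65.1 70.4]
  rect mm [428.8 219.1] [26.  8.] ang 0.9 n 16 z [62.4 64.6 68.8]
  rect mm [414.4 136.3] [43.6  7.7] ang -0.2 n 32 z [61.3 64.6 68.8]
 tote all 0.81 4181 [ 503.5 -124.7] [301.7 210.7] 3.9
 tote rim 0.81 555 [ 496.  -122.2] [287.9 202.4] 4.5
grasp pt [544.6 128.8 153.9] yaw 85.5 to go world [  -1.6   -0.8 -100.9] turn -0.5 zax [-0. -0. -1.]
[1.0, -0.0, 50.0, np.float64(-0.2)]
[1.0, -0.0, 50.0, np.float64(-0.2)]
```

```bash
python3 -m crank '[1,0,45,-0.5,0,0,0,33,0,0,0,0,15,0,0,0,0,8,0,0,0,0,0,0,0]' && python3 -m crank '[0,0,0,0,-1,0,0,0,0,-1,0,0,0,0,-1,0,0,0,0,-1,0,0,0,0,-1]' && python3 -m crank '[0,0,-5,0,-1,0,0,-10,0,-1,0,0,-20,0,-1,0,0,-30,0,-1,0,0,-35,0,-1]'
python3 - <<'E'
from h import *
st()
a=np.radians(4.4);T=np.array([495.2,-122.5])
for dx,dy in((66,46),(66,-46),(-66,46),(-66,-46)): print(dx,dy,np.round(T+[dx*np.cos(a)-dy*np.sin(a),dx*np.sin(a)+dy*np.cos(a)],1))
plan(.558,-.072,.155,94.4)
E
```

```text
time_s: 11.12
eef_pos: [0.544, 0.13, 0.208]
orientation: [0.106, 3.139, 0.0]
ft_force: [-0.5, -0.3, -0.1]
opening: 0.0424
gripper_force: 0.0
time_s: 11.75
eef_pos: [0.544, 0.1295, 0.2088]
orientation: [0.105, 3.139, -0.001]
ft_force: [0.9, -6.0, 4.9]
opening: 0.0089
gripper_force: 59.8
time_s: 12.38
eef_pos: [0.5435, 0.1304, 0.309]
orientation: [-0.106, -3.14, -0.001]
ft_force: [0.6, 0.4, -2.4]
opening: 0.0091
gripper_force: 58.7
12.38 [0.5435 0.1304 0.309 ] xax [-0.998  0.067  0.   ] zax [-0.  0. -1.] open 0.0091 F [ 0.6  0.4 -2.4] g 58.7 q [ 0.59  0.25 -0.38 -0.   -0.94 -2.22]
66 46 [557.5 -71.6]
66 -46 [ 564.5 -163.3]
-66 46 [425.9 -81.7]
-66 -46 [ 432.9 -173.4]
grasp pt [543.5 130.5 154.3] yaw 86.1 to go world [  14.5 -202.5    0.7] turn -8.3 zax [-0.  0. -1.]
[-7.0, -50.0, -0.0, np.float64(-2.1)]
[-5.0, -50.0, -0.0, np.float64(-2.1)]
[-3.0, -51.0, -0.0, np.float64(-2.1)]
[-1.0, -51.0, -0.0, np.float64(-2.1)]
```

```bash
python3 -m crank '[-7,-50,0,-2.1,-1,-5,-50,0,-2.1,-1,-3,-51,0,-2.1,-1,-1,-51,0,-2.1,-1,0,0,0,0,-1]'
python3 - <<'E'
from h import *
st()
for n in("scene","top"):
    im,d,P=look(n,n+"6.png"); tote(n,d,P)
plan(.5575,-.0716,.055,94.4)
im=cv2.imread("pics/scene6.png");cv2.imwrite("pics/s6c.png",cv2.resize(im[90:280,180:450],(800,563)))
E
```

```text
time_s: 13.0
eef_pos: [0.557, -0.0749, 0.3083]
orientation: [-0.119, 3.139, 0.0]
ft_force: [0.3, 0.7, -3.3]
opening: 0.009
gripper_force: 59.7
13.0 [ 0.557  -0.0749  0.3083] xax [-0.997 -0.076 -0.001] zax [ 0.001  0.    -1.   ] open 0.009 F [ 0.3  0.7 -3.3] g 59.7 q [ 0.21  0.26 -0.37 -0.   -0.94 -1.71]
 tote all 0.68 6 [ 662.5 -308.8] [109.   15.2] 26.2
 tote rim 0.68 3 [ 709.8 -285.4] [15.2  3.9] -59.8
 tote all 0.82 3210 [ 495.2 -127. ] [288.6 211.1] 4.8
 tote rim 0.82 441 [ 494.9 -122.7] [288.6 202.5] 4.8
grasp pt [557.4 -71.4 153.4] yaw 94.6 to go world [  0.1  -0.2 -98.4] turn 0.2 zax [ 0.001  0.    -1.   ]
[0.0, -0.0, 49.0, np.float64(0.1)]
[0.0, -0.0, 49.0, np.float64(0.1)]
```

View pics/s6c.png

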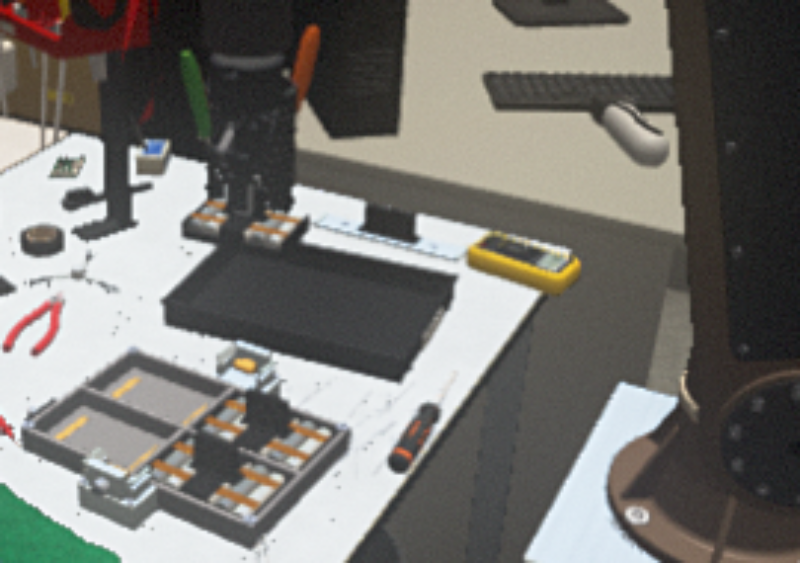

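```bash
python3 -m crank '[0,0,40,0,-1,0,0,30,0,-1,0,0,18,0,-1,0,0,8,0,-1,0,0,5,0,-1]' && python3 -m crank '[0,0,1,0,-1,0,0,0,0,-1,0,0,0,0,-0.5,0,0,0,0,0,0,0,0,0,0]' && python3 -m crank '[0,0,-40,0,0,0,0,-50,0,0,0,0,-10,0,0,0,0,0,0,0,0,0,0,0,0]'
python3 - <<'E'
from h import *
st()
im,d,P=look("scene","scene7.png"); blobs(P,.055,.075,(.3,.7,-.25,.35),15)
plan(.4145,.1370,.15,86)
E
```

```text
time_s: 13.82
eef_pos: [0.5576, -0.0715, 0.2068]
orientation: [-0.126, 3.139, -0.0]
ft_force: [0.4, -0.6, -1.6]
opening: 0.0094
gripper_force: 60.1
time_s: 14.45
eef_pos: [0.5574, -0.0724, 0.2058]
orientation: [-0.124, 3.139, -0.0]
ft_force: [1.0, 0.8, -0.5]
opening: 0.043
gripper_force: 0.0
time_s: 15.08
eef_pos: [0.5567, -0.0723, 0.3043]
orientation: [0.124, -3.137, 0.0]
ft_force: [-0.7, 0.1, -0.8]
opening: 0.0425
gripper_force: 0.0
15.07 [ 0.5567 -0.0723  0.3043] xax [-0.997 -0.079  0.002] zax [-0.002 -0.    -1.   ] open 0.0425 F [-0.7  0.1 -0.8] g 0.0 q [ 0.22  0.26 -0.38 -0.   -0.94 -1.71]
  rect mm [555.5 -70.6] [42.3 13.3] ang 6.3 n 48 z [57.1 62.5 65. ]
  rect mm [474.2  56.5] [38.8  9.7] ang 6.9 n 25 z [55.7 57.2 58.7]
  rect mm [414.  137.9] [45.2 13.5] ang 0.5 n 79 z [57.1 63.4 67.3]
  rect mm [419.2 221.9] [46.6 12.6] ang -1.9 n 86 z [56.8 63.9 66.9]
  rect mm [489.1 294.4] [39.8 11.3] ang -6.2 n 39 z [55.6 56.6 58.3]
grasp pt [556.3 -72.4 149.5] yaw 94.5 to go world [-141.8  209.4    0.5] turn 8.5 zax [-0.003 -0.    -1.   ]
[25.0, 44.0, -0.0, np.float64(1.7)]
[26.0, 43.0, -0.0, np.float64(1.7)]
[28.0, 42.0, -0.0, np.float64(1.7)]
[29.0, 42.0, -0.0, np.float64(1.7)]
[30.0, 41.0, -0.0, np.float64(1.7)]
```

```bash
python3 -m crank '[25,44,0,1.7,0,26,43,0,1.7,0,28,42,0,1.7,0,29,42,0,1.7,0,30,41,0,1.7,0]' && python3 -m crank '[0,0,0,0,0,0,0,0,0,0,0,0,0,0,0,0,0,0,0,0,0,0,0,0,0]'
python3 - <<'E'
from h import *
plan(.4145,.1370,.053,86)
E
```

```text
time_s: 15.75
eef_pos: [0.4138, 0.1381, 0.3048]
orientation: [-0.111, -3.138, 0.002]
ft_force: [0.7, 1.3, -0.1]
opening: 0.0426
gripper_force: 0.0
time_s: 16.38
eef_pos: [0.4153, 0.1366, 0.3056]
orientation: [-0.111, -3.139, 0.0]
ft_force: [1.1, -0.6, 0.2]
opening: 0.0424
gripper_force: 0.0
grasp pt [415.2 136.5 150.9] yaw 85.9 to go world [ -0.7   0.5 -97.9] turn -0.1 zax [-0. -0. -1.]
[0.0, 0.0, 49.0, np.float64(-0.0)]
[0.0, 0.0, 49.0, np.float64(-0.0)]
```

Next target is tote spot (-66, 46), which is at (426, -82).

```bash
python3 -m crank '[0,0,43,0,0,0,0,32,0,0,0,0,15,0,0,0,0,8,0,0,0,0,0,0,0]' && python3 -m crank '[0,0,0,0,-1,0,0,0,0,-1,0,0,0,0,-1,0,0,0,0,-1,0,0,0,0,-1]' && python3 -m crank '[0,0,-5,0,-1,0,0,-10,0,-1,0,0,-20,0,-1,0,0,-30,0,-1,0,0,-35,0,-1]'
python3 - <<'E'
from h import *
st()
im,d,P=look("top"); tote("top",d,P)
plan(.4259,-.0817,.155,94.4)
E
```

```text
time_s: 17.0
eef_pos: [0.4151, 0.1371, 0.2075]
orientation: [-0.109, -3.139, 0.001]
ft_force: [0.1, -0.4, 0.6]
opening: 0.0427
gripper_force: 0.0
time_s: 17.62
eef_pos: [0.4152, 0.1372, 0.2085]
orientation: [0.108, 3.139, 0.001]
ft_force: [-0.8, -1.2, 6.6]
opening: 0.0088
gripper_force: 59.3
time_s: 18.25
eef_pos: [0.4145, 0.1369, 0.3088]
orientation: [-0.109, -3.139, 0.001]
ft_force: [1.1, 0.6, -3.3]
opening: 0.009
gripper_force: 58.6
18.25 [0.4145 0.1369 0.3088] xax [-0.998  0.07   0.001] zax [-0.001 -0.    -1.   ] open 0.009 F [ 1.1  0.6 -3.3] g 58.6 q [ 0.77  0.05 -0.63 -0.   -0.89 -2.41]
grasp pt [416.6 138.5 156.9] yaw 86.1 to go world [   9.3 -220.2   -1.9] turn -8.3 zax [ 0.005  0.004 -1.   ]
[-6.0, -55.0, 0.0, np.float64(-2.1)]
[-4.0, -55.0, 0.0, np.float64(-2.1)]
[-2.0, -55.0, 0.0, np.float64(-2.1)]
[-0.0, -55.0, 0.0, np.float64(-2.1)]
```

```bash
python3 -m crank '[-6,-55,0,-2.1,-1,-4,-55,0,-2.1,-1,-2,-55,0,-2.1,-1,0,-55,0,-2.1,-1,0,0,0,0,-1]'
python3 - <<'E'
from h import *
st()
for n in ("top","scene"):
    im,d,P=look(n,n+"8.png"); tote(n,d,P); blobs(P,.055,.075,(.3,.7,-.25,.35),15)
plan(.4259,-.0817,.051,94.4)
im=cv2.imread("pics/top8.png");cv2.imwrite("pics/t8c.png",cv2.resize(im[120:300,140:390],(800,576)))
E
```

```text
time_s: 18.98
eef_pos: [0.4228, -0.0863, 0.3072]
orientation: [0.113, -3.138, 0.0]
ft_force: [-1.5, 0.4, -2.3]
opening: 0.0092
gripper_force: 60.1
18.98 [ 0.4228 -0.0863  0.3072] xax [-0.997 -0.072  0.002] zax [-0.002 -0.    -1.   ] open 0.0092 F [-1.5  0.4 -2.3] g 60.1 q [ 0.26  0.05 -0.64 -0.   -0.89 -1.76]
 tote all 0.89 1793 [ 501.4 -126. ] [303.6 212.5] 5.2
 tote rim 0.89 483 [ 494.7 -122.9] [289.2 202.5] 4.6
  rect mm [419.1 219.6] [39.3  7.9] ang 0.5 n 28 z [57.8 62.1 67.2]
 tote all 0.97 2501 [ 511.1 -137.1] [320.6 241.9] 4.3
 tote rim 0.97 565 [ 494.5 -121.4] [289.6 208.3] 4.3
  rect mm [556.8 -71.4] [44.5 14.9] ang -0.9 n 50 z [56.6 61.7 65.8]
  rect mm [471.4  57.3] [38.2 11.2] ang -14.0 n 20 z [56.1 57.4 58.5]
  rect mm [420.8 222.5] [47.2 10.9] ang -0.4 n 90 z [56.6 63.6 67. ]
  rect mm [488.7 293.7] [36.3 10.5] ang 2.2 n 37 z [55.4 56.7 58.3]
grasp pt [423.7 -82.6 152.9] yaw 94.4 to go world [   2.2    0.9 -101.9] turn 0.0 zax [-0.  0. -1.]
[-1.0, 0.0, 51.0, np.float64(0.0)]
[-1.0, 0.0, 51.0, np.float64(0.0)]
```

View pics/t8c.png

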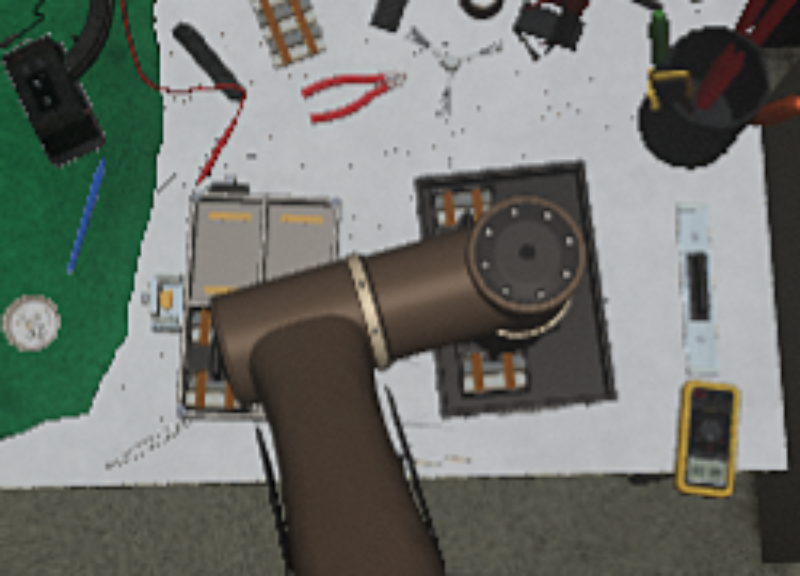

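```bash
python3 -m crank '[-2,1,40,0,-1,0,0,30,0,-1,0,0,18,0,-1,0,0,8,0,-1,0,0,5,0,-1]' && python3 -m crank '[0,0,1,0,-1,0,0,0,0,-1,0,0,0,0,-0.5,0,0,0,0,0,0,0,0,0,0]' && python3 -m crank '[0,0,-40,0,0,0,0,-50,0,0,0,0,-10,0,0,0,0,0,0,0,0,0,0,0,0]'
python3 - <<'E'
from h import *
st()
im,d,P=look("scene","scene9.png"); tote("scene",d,P);blobs(P,.055,.075,(.3,.7,-.25,.35),15)
plan(.4206,.2215,.15,86)
E
```

```text
time_s: 19.8
eef_pos: [0.4261, -0.0812, 0.2067]
orientation: [-0.124, 3.139, 0.0]
ft_force: [-0.1, -0.1, -2.5]
opening: 0.0093
gripper_force: 60.1
time_s: 20.42
eef_pos: [0.4259, -0.082, 0.2059]
orientation: [-0.121, 3.139, 0.0]
ft_force: [-0.9, 0.6, -0.0]
opening: 0.043
gripper_force: 0.0
time_s: 21.05
eef_pos: [0.4252, -0.0821, 0.3045]
orientation: [0.121, -3.137, 0.0]
ft_force: [-0.9, -0.7, -0.1]
opening: 0.043
gripper_force: 0.0
21.05 [ 0.4252 -0.0821  0.3045] xax [-0.997 -0.077  0.002] zax [-0.002 -0.    -1.   ] open 0.043 F [-0.9 -0.7 -0.1] g 0.0 q [ 0.27  0.05 -0.64 -0.   -0.88 -1.76]
 tote all 0.77 2321 [ 496.6 -155.4] [287.3 278. ] 5.3
 tote rim 0.77 686 [ 492.9 -121.2] [285.1 208.2] 4.1
  rect mm [555.8 -70.7] [46.8 13.1] ang 8.3 n 51 z [56.2 61.8 65. ]
  rect mm [422.9 -79.2] [45.6 12. ] ang 2.0 n 58 z [55.7 61.5 66.4]
  rect mm [473.3  56.1] [35.8 10.9] ang -7.6 n 26 z [55.2 56.8 58.1]
  rect mm [419.4 221.7] [46.2 11.6] ang -3.2 n 87 z [56.4 63.9 67.1]
  rect mm [495.4 293.1] [21.5 12.3] ang 5.0 n 17 z [55.5 56.9 57.8]
grasp pt [425.  -82.2 149.8] yaw 94.4 to go world [-4.400e+00  3.037e+02  2.000e-01] turn 8.4 zax [-0.002 -0.001 -1.   ]
[-3.0, 51.0, -0.0, np.float64(1.4)]
[-2.0, 51.0, -0.0, np.float64(1.4)]
[-1.0, 51.0, -0.0, np.float64(1.4)]
[1.0, 51.0, -0.0, np.float64(1.4)]
[2.0, 51.0, -0.0, np.float64(1.4)]
[3.0, 51.0, -0.0, np.float64(1.4)]
```

```bash
python3 -m crank '[-3,51,0,1.4,0,-2,51,0,1.4,0,-1,51,0,1.4,0,1,51,0,1.4,0,2,51,0,1.4,0]' && python3 -m crank '[3,51,0,1.4,0,0,0,0,0,0,0,0,0,0,0,0,0,0,0,0,0,0,0,0,0]'
python3 - <<'E'
from h import *
plan(.4204,.2215,.053,86)
E
```

```text
time_s: 21.78
eef_pos: [0.421, 0.1747, 0.3048]
orientation: [-0.071, -3.14, 0.002]
ft_force: [0.9, 0.2, -0.0]
opening: 0.0428
gripper_force: 0.0
time_s: 22.4
eef_pos: [0.4208, 0.2234, 0.3057]
orientation: [-0.111, -3.14, -0.0]
ft_force: [-0.4, -0.3, 0.2]
opening: 0.0426
gripper_force: 0.0
grasp pt [420.8 223.4 151. ] yaw 86.0 to go world [ -0.4  -1.9 -98. ] turn -0.0 zax [-0.  0. -1.]
[0.0, -1.0, 49.0, np.float64(-0.0)]
[0.0, -1.0, 49.0, np.float64(-0.0)]
```

```bash
python3 -m crank '[0,-2,43,0,0,0,0,32,0,0,0,0,15,0,0,0,0,8,0,0,0,0,0,0,0]' && python3 -m crank '[0,0,0,0,-1,0,0,0,0,-1,0,0,0,0,-1,0,0,0,0,-1,0,0,0,0,-1]' && python3 -m crank '[0,0,-5,0,-1,0,0,-10,0,-1,0,0,-20,0,-1,0,0,-30,0,-1,0,0,-40,0,-1]'
python3 - <<'E'
from h import *
st()
im,d,P=look("scene","sceneA.png"); tote("scene",d,P);blobs(P,.055,.075,(.3,.7,-.25,.05),15)
plan(.4329,-.1734,.162,94.4)
plan(.5645,-.1633,.162,94.4)
E
```

```text
time_s: 23.02
eef_pos: [0.4207, 0.2219, 0.2076]
orientation: [-0.11, -3.139, 0.001]
ft_force: [0.0, -0.7, 1.1]
opening: 0.0425
gripper_force: 0.0
time_s: 23.65
eef_pos: [0.4208, 0.2222, 0.2085]
orientation: [0.108, 3.139, 0.0]
ft_force: [-1.0, -2.6, 7.4]
opening: 0.0089
gripper_force: 59.2
time_s: 24.28
eef_pos: [0.4202, 0.2219, 0.3135]
orientation: [-0.109, -3.138, 0.002]
ft_force: [-0.3, 0.5, -2.6]
opening: 0.009
gripper_force: 58.6
24.27 [0.4202 0.2219 0.3135] xax [-0.998  0.069  0.001] zax [-0.001 -0.001 -1.   ] open 0.009 F [-0.3  0.5 -2.6] g 58.6 q [ 0.9   0.11 -0.54 -0.   -0.92 -2.54]
 tote all 0.85 1706 [ 476.1 -153.1] [265.6 248.5] -85.7
 tote rim 0.85 438 [ 473.9 -123.1] [248.  205.9] 4.4
  rect mm [424.8 -79.8] [44.7 14. ] ang 3.4 n 53 z [56.1 62.1 65.8]
grasp pt [422.5 224.1 162.7] yaw 86.1 to go world [  10.4 -397.5   -0.7] turn -8.3 zax [ 0.006  0.006 -1.   ]
[-5.0, -57.0, -0.0, np.float64(-1.2)]
[-4.0, -57.0, -0.0, np.float64(-1.2)]
[-3.0, -57.0, -0.0, np.float64(-1.2)]
[-2.0, -57.0, -0.0, np.float64(-1.2)]
[-1.0, -57.0, -0.0, np.float64(-1.2)]
[1.0, -57.0, -0.0, np.float64(-1.2)]
[2.0, -57.0, -0.0, np.float64(-1.2)]
grasp pt [422.5 224.1 162.7] yaw 86.1 to go world [ 142.  -387.4   -0.7] turn -8.3 zax [ 0.006  0.006 -1.   ]
[-24.0, -54.0, -0.0, np.float64(-1.2)]
[-23.0, -54.0, -0.0, np.float64(-1.2)]
[-22.0, -55.0, -0.0, np.float64(-1.2)]
[-21.0, -55.0, -0.0, np.float64(-1.2)]
[-19.0, -56.0, -0.0, np.float64(-1.2)]
[-18.0, -56.0, -0.0, np.float64(-1.2)]
[-17.0, -56.0, -0.0, np.float64(-1.2)]
```

```bash
python3 -m crank '[-5,-57,0,-1.2,-1,-4,-57,0,-1.2,-1,-3,-57,0,-1.2,-1,-2,-57,0,-1.2,-1,-1,-57,0,-1.2,-1]' && python3 -m crank '[1,-57,0,-1.2,-1,2,-57,0,-1.2,-1,0,0,0,0,-1,0,0,0,0,-1,0,0,0,0,-1]'
python3 - <<'E'
from h import *
st()
for n in ("top","scene"):
    im,d,P=look(n,n+"B.png"); tote(n,d,P);blobs(P,.055,.075,(.3,.7,-.25,.05),15)
plan(.4329,-.1734,.051,94.4)
im=cv2.imread("pics/sceneB.png");cv2.imwrite("pics/sBc.png",cv2.resize(im[90:280,180:450],(800,563)))
E
```

```text
time_s: 25.0
eef_pos: [0.4273, -0.0648, 0.3129]
orientation: [-0.057, 3.14, 0.001]
ft_force: [2.0, 0.4, -2.4]
opening: 0.0089
gripper_force: 59.5
time_s: 25.62
eef_pos: [0.43, -0.1762, 0.3127]
orientation: [-0.124, 3.139, 0.0]
ft_force: [-0.2, -0.5, -2.8]
opening: 0.0092
gripper_force: 60.1
25.62 [ 0.43   -0.1762  0.3127] xax [-0.997 -0.079 -0.   ] zax [ 0.  0. -1.] open 0.0092 F [-0.2 -0.5 -2.8] g 60.1 q [ 0.04  0.1  -0.57 -0.   -0.91 -1.53]
 tote all 0.63 1007 [ 502.9 -123.8] [301.6 208.3] 3.3
 tote rim 0.63 265 [ 495.4 -122.4] [289.6 200.2] 4.5
  rect mm [425.3 -81.5] [43.6 10.2] ang 7.1 n 36 z [58.6 62.9 68. ]
 tote all 0.57 2268 [ 494.3 -122.1] [289.1 208.1] 3.9
 tote rim 0.57 654 [ 494.3 -122.1] [289.1 208.1] 3.9
  rect mm [555.9 -70.2] [44.9 13.2] ang -0.9 n 49 z [57.3 62.2 65.5]
  rect mm [424.5 -78.7] [44.  12.5] ang 3.6 n 56 z [56.4 61.9 66.2]
grasp pt [ 430.3 -176.2  158.1] yaw 94.5 to go world [   2.6    2.8 -107.1] turn 0.1 zax [ 0.  0. -1.]
[-1.0, 1.0, 54.0, np.float64(0.1)]
[-1.0, 1.0, 54.0, np.float64(0.1)]
```

View pics/sBc.png

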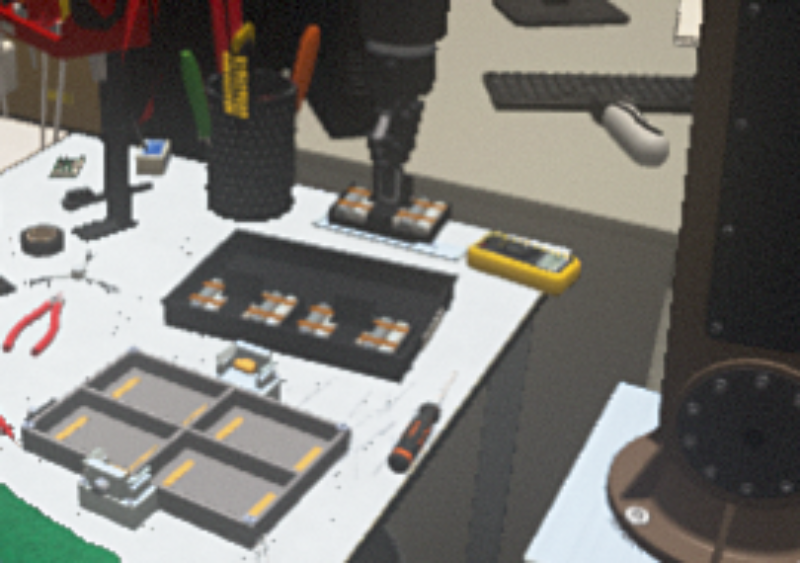

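Both placed modules sit flat in the tote, around (210,295)–(385,335). The third hangs level in the gripper and the tote hasn't moved, so I'll lower it.

```bash
python3 -m crank '[-3,2.5,45,0,-1,0,0,30,0,-1,0,0,18,0,-1,0,0,8,0,-1,0,0,5,0,-1]' && python3 -m crank '[0,0,1,0,-1,0,0,0,0,-1,0,0,0,0,-0.5,0,0,0,0,0,0,0,0,0,0]' && python3 -m crank '[0,0,-40,0,0,0,0,-50,0,0,0,0,-10,0,0,0,0,0,0,0,0,0,0,0,0]'
python3 - <<'E'
from h import *
st()
for n in ("scene","top"):
    im,d,P=look(n,n+"C.png"); tote(n,d,P);blobs(P,.055,.075,(.3,.7,-.25,.05),15);print(" bar");blobs(P,.025,.055,(.38,.61,-.42,-.26),10)
plan(.4954,-.3402,.15,89.6)
E
```

```text
time_s: 26.45
eef_pos: [0.4332, -0.1742, 0.2067]
orientation: [-0.123, 3.139, -0.0]
ft_force: [0.2, -0.7, -3.1]
opening: 0.0093
gripper_force: 59.9
time_s: 27.08
eef_pos: [0.4329, -0.1745, 0.2059]
orientation: [-0.121, 3.139, -0.0]
ft_force: [1.4, 0.1, -1.4]
opening: 0.0428
gripper_force: 0.0
time_s: 27.7
eef_pos: [0.4323, -0.1744, 0.3045]
orientation: [0.121, -3.137, -0.001]
ft_force: [0.1, -0.8, -0.0]
opening: 0.0429
gripper_force: 0.0
27.7 [ 0.4323 -0.1744  0.3045] xax [-0.997 -0.077  0.002] zax [-0.002  0.    -1.   ] open 0.0429 F [ 0.1 -0.8 -0. ] g 0.0 q [ 0.04  0.11 -0.57 -0.   -0.89 -1.53]
 tote all 0.64 1924 [ 510.3 -150.4] [319.5 273.2] 3.2
 tote rim 0.64 650 [ 494.1 -120.8] [289.2 210.6] 4.7
  rect mm [ 431.5 -174. ] [43.9 14.4] ang 1.1 n 50 z [55.8 61.6 65.5]
  rect mm [557.6 -70.7] [43.1 15.1] ang 3.6 n 47 z [56.8 62.  65.6]
  rect mm [424.2 -79.6] [45.2 14. ] ang 3.1 n 57 z [56.3 61.3 65.1]
 bar
  rect mm [ 493.7 -337.1] [70.6 14.1] ang 2.2 n 84 z [26.8 35.1 43.2]
 tote all 0.73 644 [ 500.2 -122.4] [300.5 197.8] 5.0
 tote rim 0.73 231 [ 495.4 -122.8] [290.9 197.8] 5.0
  rect mm [425.6 -82.1] [40.6 11.3] ang 1.7 n 35 z [58.6 62.6 68. ]
  rect mm [ 422.8 -175. ] [22.2  8.4] ang -3.9 n 18 z [57.9 61.5 67.6]
 bar
  rect mm [ 496.5 -338.8] [68.1  9.6] ang -2.2 n 61 z [31.2 41.4 47. ]
grasp pt [ 432.3 -174.5  150. ] yaw 94.4 to go world [  63.1 -165.7   -0. ] turn 4.8 zax [-0.002 -0.    -1.   ]
[-17.0, -57.0, -0.0, np.float64(1.6)]
[-18.0, -56.0, -0.0, np.float64(1.6)]
[-20.0, -56.0, -0.0, np.float64(1.6)]
```

```bash
python3 -m crank '[-17,-57,0,1.6,0,-18,-56,0,1.6,0,-20,-56,0,1.6,0,0,0,0,0,0,0,0,0,0,0]' && python3 -c "
from h import *
plan(.4954,-.3404,.032,89.6)"
```

```text
time_s: 28.52
eef_pos: [0.4957, -0.3407, 0.3044]
orientation: [-0.012, -3.139, -0.001]
ft_force: [-0.7, 0.3, 0.4]
opening: 0.0425
gripper_force: 0.0
grasp pt [ 495.4 -340.6  149.7] yaw 89.6 to go world [   0.     0.2 -117.7] turn -0.0 zax [-0.002  0.001 -1.   ]
[-0.0, 0.0, 59.0, np.float64(-0.0)]
[-0.0, 0.0, 59.0, np.float64(-0.0)]
```

```bash
python3 -m crank '[0,0,50,0,0,0,0,40,0,0,0,0,18,0,0,0,0,9,0,0,0,0,0,0,0]' && python3 -m crank '[0,0,0,0,-1,0,0,0,0,-1,0,0,0,0,-1,0,0,0,0,-1,0,0,0,0,-1]' && python3 -c "
from h import *
st()" &&  python3 -m crank '[0,0,-10,0,-1,0,0,-30,0,-1,0,0,-40,0,-1,0,0,-40,0,-1,0,0,-20,0,-1]'
python3 - <<'E'
from h import *
st(); plan(.4822,.1748,.17,176.1)
E
```

```text
time_s: 29.15
eef_pos: [0.4962, -0.3399, 0.1888]
orientation: [-0.009, -3.141, -0.0]
ft_force: [0.9, -0.2, 0.2]
opening: 0.0429
gripper_force: 0.0
time_s: 29.78
eef_pos: [0.4966, -0.3406, 0.1899]
orientation: [0.01, 3.14, -0.001]
ft_force: [0.6, 2.3, 7.1]
opening: 0.0088
gripper_force: 59.5
29.77 [ 0.4966 -0.3406  0.1899] xax [-1.     0.006 -0.002] zax [ 0.002 -0.001 -1.   ] open 0.0088 F [0.6 2.3 7.1] g 59.5 q [-0.28  0.46 -0.4   0.   -0.72 -1.3 ]
time_s: 30.4
eef_pos: [0.4962, -0.3407, 0.3317]
orientation: [0.01, 3.139, -0.002]
ft_force: [0.3, -0.2, -1.8]
opening: 0.0093
gripper_force: 58.5
30.4 [ 0.4962 -0.3407  0.3317] xax [-1.     0.007 -0.003] zax [ 0.003 -0.001 -1.   ] open 0.0093 F [ 0.3 -0.2 -1.8] g 58.5 q [-0.28  0.3  -0.26  0.   -1.02 -1.3 ]
grasp pt [ 496.6 -340.9  177. ] yaw 89.6 to go world [-14.4 515.7  -7. ] turn -86.5 zax [ 0.003 -0.001 -1.   ]
[2.0, 57.0, 1.0, np.float64(-9.6)]
[-8.0, 57.0, 1.0, np.float64(-9.6)]
[-17.0, 55.0, 1.0, np.float64(-9.6)]
[-26.0, 51.0, 1.0, np.float64(-9.6)]
[-34.0, 46.0, 1.0, np.float64(-9.6)]
[-41.0, 40.0, 1.0, np.float64(-9.6)]
[-47.0, 32.0, 1.0, np.float64(-9.6)]
[-52.0, 24.0, 1.0, np.float64(-9.6)]
[-55.0, 15.0, 1.0, np.float64(-9.6)]
```

```bash
python3 -m crank '[2,57,1,-9.6,-1,-8,57,1,-9.6,-1,-17,55,1,-9.6,-1,-26,51,1,-9.6,-1,-34,46,1,-9.6,-1]' && python3 -m crank '[-41,40,1,-9.6,-1,-47,32,1,-9.6,-1,-52,24,1,-9.6,-1,-55,15,1,-9.6,-1,0,0,0,0,-1]' && python3 -m crank '[0,0,0,0,-1,0,0,0,0,-1,0,0,0,0,-1,0,0,0,0,-1,0,0,0,0,-1]'
python3 - <<'E'
from h import *
st()
for n in ("scene","top"):
    im,d,P=look(n,n+"D.png"); tote(n,d,P);blobs(P,.12,.15,(.4,.56,0.03,.33),15)
plan(.4822,.1748,.1,176.1)
im=cv2.imread("pics/sceneD.png");cv2.imwrite("pics/sDc.png",cv2.resize(im[90:280,160:430],(800,563)))
E
```

```text
time_s: 31.02
eef_pos: [0.488, -0.0525, 0.3243]
orientation: [-1.276, 2.87, -0.0]
ft_force: [1.5, 0.6, -1.6]
opening: 0.0092
gripper_force: 58.9
time_s: 31.65
eef_pos: [0.4818, 0.1775, 0.3201]
orientation: [-2.15, 2.29, 0.0]
ft_force: [-0.6, -0.7, -2.1]
opening: 0.0088
gripper_force: 58.9
time_s: 32.28
eef_pos: [0.482, 0.1739, 0.3198]
orientation: [-2.142, 2.298, 0.0]
ft_force: [0.3, 0.1, -0.9]
opening: 0.0093
gripper_force: 58.9
32.27 [0.482  0.1739 0.3198] xax [-0.07  -0.998 -0.   ] zax [ 0.  0. -1.] open 0.0093 F [ 0.3  0.1 -0.9] g 58.9 q [ 0.73  0.17 -0.46 -0.   -0.94 -0.8 ]
 tote all 0.59 1311 [ 499.8 -153. ] [294.2 273.7] 5.6
 tote rim 0.59 418 [ 492.8 -121.1] [285.3 209.5] 3.9
  rect mm [481.  172.8] [207.4  38.5] ang 86.0 n 540 z [134.1 136.1 140.8]
 tote all 0.74 2280 [ 502.5 -124.8] [300.  213.1] 4.6
 tote rim 0.74 546 [ 496.4 -122.7] [287.8 202.2] 4.6
  rect mm [478.5 118. ] [94.5 36.7] ang 85.1 n 243 z [129.2 134.3 140.2]
  rect mm [476.3 221.3] [40.9 15.7] ang 85.7 n 42 z [128.1 132.7 136.5]
grasp pt [481.9 174.2 165. ] yaw 176.0 to go world [  0.3   0.6 -65. ] turn -0.1 zax [-0. -0. -1.]
[-0.0, -0.0, 32.0, np.float64(-0.0)]
[-0.0, -0.0, 32.0, np.float64(-0.0)]
```

View pics/sDc.png

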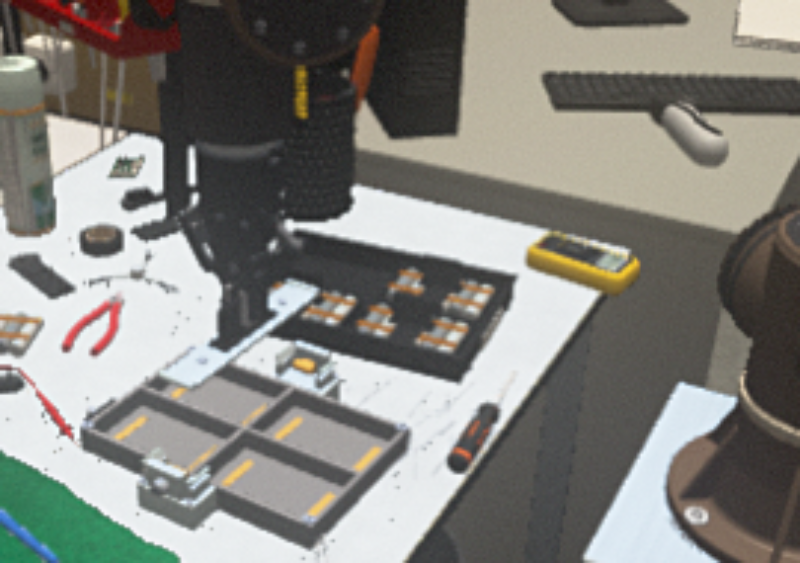

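```bash
python3 -m crank '[-2,0,30,0,-1,0,0,25,0,-1,0,0,15,0,-1,0,0,0,0,-1,0,0,0,0,-1]' && python3 -m crank '[0,0,6,0,-1,0,0,6,0,-1,0,0,4,0,-1,0,0,0,0,-1,0,0,0,0,-1]' && python3 -c "
from h import *
st();plan(.4822,.1761,.063,176.1)"
```

```text
time_s: 33.1
eef_pos: [0.4825, 0.1766, 0.2505]
orientation: [-2.143, 2.296, -0.0]
ft_force: [-0.1, 0.5, -2.7]
opening: 0.0091
gripper_force: 58.8
time_s: 33.72
eef_pos: [0.4821, 0.1763, 0.2338]
orientation: [2.143, -2.297, 0.0]
ft_force: [0.5, 0.5, -1.5]
opening: 0.009
gripper_force: 58.8
33.73 [0.4821 0.1763 0.2338] xax [-0.069 -0.998  0.   ] zax [ 0. -0. -1.] open 0.009 F [ 0.5  0.5 -1.5] g 58.8 q [ 0.73  0.28 -0.56  0.   -0.74 -0.8 ]
grasp pt [482.1 176.3  79.1] yaw 176.0 to go world [  0.1  -0.2 -16.1] turn -0.1 zax [ 0. -0. -1.]
[0.2, -0.1, 16.1, np.float64(-0.1)]
```

```bash
python3 -m crank '[0,0,3,0,-1,0,0,3,0,-1,0,0,3,0,-1,0,0,3,0,-1,0,0,0,0,-1]' && python3 -m crank '[0,0,2,0,-1,0,0,2,0,-1,0,0,1,0,-1,0,0,0,0,-1,0,0,0,0,-1]'
```

```text
time_s: 34.35
eef_pos: [0.4826, 0.176, 0.2227]
orientation: [-2.143, 2.296, -0.002]
ft_force: [0.6, -3.2, 8.5]
opening: 0.0089
gripper_force: 60.8
time_s: 34.98
eef_pos: [0.4821, 0.1758, 0.2176]
orientation: [2.143, -2.296, 0.001]
ft_force: [-2.5, -4.5, 12.1]
opening: 0.0088
gripper_force: 61.7
```

```bash
python3 -m crank '[0,0,1,0,-1,0,0,1,0,-1,0,0,1,0,-1,0,0,0,0,-1,0,0,0,0,-1]'
python3 - <<'E'
from h import *
for n in ("scene",):
    im,d,P=look(n,n+"E.png"); 
    for r in ((.45,.51,.10,.13),(.45,.51,.22,.25)): blobs(P,.02,.055,r,20)
E
```

```text
time_s: 35.6
eef_pos: [0.482, 0.1758, 0.2174]
orientation: [-2.145, 2.295, -0.002]
ft_force: [-15.8, -7.3, 46.6]
opening: 0.0087
gripper_force: 67.1
  rect mm [474.8 114.8] [35.4 29. ] ang -2.0 n 64 z [31.8 33.4 36. ]
  rect mm [484.9 235. ] [39.4 28.2] ang -0.3 n 95 z [32.  33.5 35.4]
```

```bash
python3 -m crank '[0,0,-2,0,-1,0,0,0,0,-1,0,0,0,0,-0.5,0,0,0,0,0,0,0,0,0,0]' && python3 -m crank '[0,0,-30,0,0,0,0,-50,0,0,0,0,-50,0,0,0,0,-40,0,0,0,0,0,0,0]' && python3 -m crank '[57,0,0,0,0,57,0,0,0,0,57,0,0,0,0,57,0,0,0,0,0,0,0,0,0]'
python3 - <<'E'
from h import *
st()
for n in ("scene","top"):
    im,d,P=look(n,n+"F.png"); tote(n,d,P); blobs(P,.055,.08,(.3,.7,-.25,.35),15)
    for r in ((.45,.51,.10,.13),(.45,.51,.22,.25)): blobs(P,.02,.055,r,20)
im=cv2.imread("pics/topF.png");cv2.imwrite("pics/tFc.png",cv2.resize(im[120:300,140:390],(800,576)))
E
```

```text
time_s: 36.28
eef_pos: [0.4821, 0.1764, 0.2155]
orientation: [2.143, -2.297, -0.0]
ft_force: [0.3, 0.9, 0.9]
opening: 0.0429
gripper_force: 0.0
time_s: 36.9
eef_pos: [0.4828, 0.1767, 0.389]
orientation: [-2.139, 2.292, -0.001]
ft_force: [0.2, 0.4, -0.1]
opening: 0.0426
gripper_force: 0.0
time_s: 37.52
eef_pos: [0.4654, -0.0542, 0.3846]
orientation: [2.137, -2.301, -0.002]
ft_force: [-0.1, 0.4, -0.3]
opening: 0.0421
gripper_force: 0.0
37.52 [ 0.4654 -0.0542  0.3846] xax [-0.074 -0.997  0.   ] zax [-0.002 -0.    -1.   ] open 0.0421 F [-0.1  0.4 -0.3] g 0.0 q [ 0.31  0.03 -0.45 -0.   -1.09 -0.38]
 tote all 0.65 1728 [ 497.2 -153.2] [289.8 274.1] 4.5
 tote rim 0.65 600 [ 494.8 -120.8] [289.7 208.8] 4.5
  rect mm [ 431.6 -174. ] [44.1 15.9] ang 2.2 n 51 z [55.6 61.2 65. ]
  rect mm [556.1 -70.3] [43.2 13.1] ang 7.7 n 49 z [57.2 62.3 66.4]
  rect mm [424.3 -78.7] [44.5 13.9] ang 5.9 n 53 z [57.6 62.3 65.3]
  rect mm [473.6  57.4] [36.1 10.8] ang -2.2 n 24 z [55.5 56.7 57.6]
  rect mm [480.6 173.8] [73.2 12.9] ang 83.8 n 128 z [57.7 67.4 72.5]
  rect mm [489.4 293.8] [37.4  9.8] ang -5.0 n 36 z [55.2 56.5 57.9]
  rect mm [475.5 114.1] [33.1 28.6] ang -5.1 n 64 z [31.8 33.8 35.8]
  rect mm [485.9 234.8] [39.3 29.2] ang 2.3 n 96 z [31.7 33.9 35.8]
 tote all 0.55 1541 [ 495.9 -122.1] [291.  213.9] 4.3
 tote rim 0.55 406 [ 495.5 -122.7] [288.8 202.1] 4.4
  rect mm [489.6 290.4] [37.3  8.4] ang -9.5 n 18 z [55.8 58.6 60.4]
  rect mm [ 433.2 -173.9] [44.3  8.9] ang 4.7 n 36 z [57.6 62.1 66.8]
  rect mm [426.1 -82.8] [40.8 11.2] ang -1.7 n 37 z [57.8 61.9 67.9]
```

View pics/tFc.png

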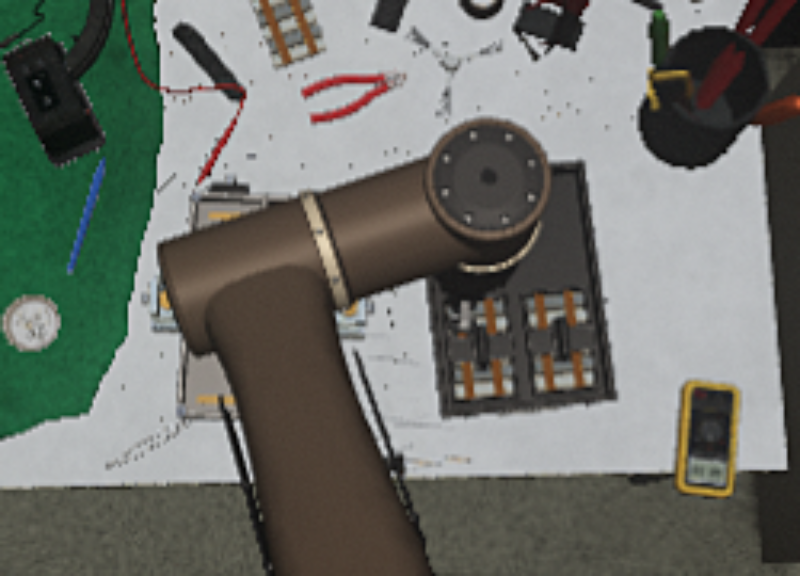

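Bar strip tops read about 34 mm at both ends, the three modules lie flat in the tote, and the arm is clear of everything.

```bash
python3 -m crank '[0,0,0,0,0,0,0,0,0,0,0,0,0,0,0,0,0,0,0,0,0,0,0,0,0]' >/dev/null; python3 -c "
from bench import arm
print(arm.hand_in())"
```

```text
the job is handed in; nothing more can be done
None
```

I handed the job in at about 38 s of robot time, with no verdict returned: all three modules present are flat in the tote, the bar is pressed home (both ends within about 1 mm of the expected height), and I did not touch the cutters, pry tool or multimeter.

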